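# Weigh a full jar carrier by its spring handle

## Task

One of the two jar carriers on the counter has a jar in both its pockets; weigh that one by the spring gauge in its handle. Take the black grip and draw it straight up about 15 mm (until the dark ring on the stem comes out of the sleeve) and pause there for a second with the carrier still standing on the counter; then lift the carrier at least 6 cm clear of the counter and hold it there level and still, hanging from its handle with both jars in it. Finish while holding it: do not put it down, and leave the other carrier and the other things where they are.

Things in the scene. Friction and masses are not known exactly. Their poses are not given: they have to be found in the camera images.
- full_carrier: The carrier to be weighed: it holds two jars, one in each pocket. Identical in shape to the other one: open light-wood tray 76 (x) x 172 (y) x 30 mm, walls 4 mm, an upright post with a steel sleeve (23 mm across) at its middle up to 114 mm, out of which a thin round stem with a black grip block slides up. Pockets for round jars at y = +45 and -45 mm. About 0.30 kg empty, 0.68 to 0.88 kg with its jars. Origin at the centre of its underside, z up, y along its length.
- full_grip (a point): Centre of the black grip block of the full carrier: a block 32 (along carrier x) x 18 (along carrier y) x 28 (high) mm, the topmost thing of the carrier, its centre 156 mm above the carrier's underside when the gauge is at 0. It turns with the carrier and rises with the gauge. Below it only the 9 mm stem (42 mm from grip centre down to the sleeve) and the jars, whose lids reach up to 107 mm.
- full_gauge (a joint): Pull-out of the full carrier's spring gauge, m: 0 = handle fully down, grows as the handle is drawn up out of its sleeve, stop at 0.05. Spring 250 N/m, no preload, lightly damped, so 15 mm takes about 4 N; when the carrier hangs freely it shows the weight, about 25 to 34 mm. The dark ring on the stem is hidden in the sleeve at 0 and comes out between 15 and 18 mm.
- full_pocket0 (a point): Floor centre of the full carrier's +y pocket, 4 mm above its underside (72 mm wide, about 70 mm long, wall 26 mm high above the floor).
- full_pocket1 (a point): Floor centre of the full carrier's -y pocket, the same.
- jar_a_center (a point): Half-way up a glass jar with a screw lid, 57 x 61 x 97 mm, about 0.24 kg, standing loose in the +y pocket of the full carrier.
- jar_b_center (a point): Half-way up a glass jar with a screw lid, 57 x 61 x 91 mm, about 0.24 kg, standing loose in the -y pocket of the full carrier.
- half_carrier: The other carrier, with a jar in one pocket only; leave it alone. Identical in shape to the other one: open light-wood tray 76 (x) x 172 (y) x 30 mm, walls 4 mm, an upright post with a steel sleeve (23 mm across) at its middle up to 114 mm, out of which a thin round stem with a black grip block slides up. Pockets for round jars at y = +45 and -45 mm. Its grip block is centred 156 mm up. Origin at the centre of its underside.
- jar_c_center (a point): Half-way up the jar in the half-filled carrier, 62 x 62 x 103 mm; leave it alone.
- coin_dish_center (a point): Half-way up a round grey change dish, 129 mm across, 18 mm high; leave it alone.
- espresso_cup_center (a point): Half-way up a small cup, 64 x 89 x 48 mm; leave it alone.
- sugar_shaker_center (a point): Half-way up a sugar shaker, 44 mm across, 90 mm high; leave it alone.

How it is judged:
On the way, in this order (a step that is already met when the one before it is completed fails the run):
1. the gauge drawn out about 15 mm and paused there, the carrier still standing (value of joint full_gauge between 0.01 and 0.022 m and height (world z) of full_carrier below 0.003 m and angle between full_carrier's own z axis and vertical below 0.03 rad), for 0.5 s.
2. the carrier lifted clear, hanging from its gauge (height (world z) of full_carrier above 0.05 m and value of joint full_gauge above 0.02 m and contact force between full_carrier and the fingers above 1 N), for 0.3 s.
At the end, for the whole second after the job is handed in: The full carrier hangs from the gripped handle, its underside at least 50 mm above the counter, level within 5 degrees and still (under 15 mm/s), its gauge steady and drawn out by the weight (20 to 45 mm), both jars standing in their pockets; the robot is still holding it (all of step 2 and value of joint full_gauge below 0.045 m and velocity of joint full_gauge between -0.01 and 0.01 m/s and angle between full_carrier's own z axis and vertical below 0.09 rad and linear speed of full_carrier below 0.015 m/s and angular speed of full_carrier below 0.1 rad/s and distance between jar_a_center and full_pocket0 below 0.066 m and distance between jar_b_center and full_pocket1 below 0.066 m and z of jar_a_center in the frame of full_carrier between 0.044 and 0.06 m and z of jar_b_center in the frame of full_carrier between 0.04 and 0.058 m); the arm keeps its last pose, push and grip.
It fails at once if the full carrier is tipped more than 17 degrees (angle between full_carrier's own z axis and vertical above 0.3 rad).
It fails at once if the half-filled carrier or its jar is moved (distance of half_carrier from where it was at the start of the episode above 0.015 m or distance of jar_c_center from where it was at the start of the episode above 0.02 m).
It fails at once if the dish, cup or shaker is moved (distance of any of coin_dish_center, espresso_cup_center, sugar_shaker_center from where it was at the start of the episode above 0.015 m).
It fails at once if the full carrier is dragged about while standing on the counter (distance of full_carrier from where it was at the start of the episode above 0.025 m and height (world z) of full_carrier below 0.004 m).
It also fails if it takes over 42 s, if anything falls off the work surface, if the arm or the gripper's body presses on something with over 40 N, if the wrist force passes 120 N, or if a joint passes its speed limit or range.

## Robot

A 6-joint arm with a two-finger parallel gripper is mounted at the origin on a cart in front of the work surface, level with it; the furniture and walls round the work are solid. World frame = base frame: x ahead of the robot, y to its left, z up, the work surface at z = 0. Lengths are in m, angles in rad, forces in N, time in s.
With the tool pointing down it reaches from about 0.25 to 0.725 m from the base axis. Payload 4 kg.
Tool frame: the origin (TCP) lies on the centre line of the jaws, within the pads' length; the fingertips stand 17 mm ahead of it and the grasp point (between the pads) lies 2 mm behind it; z points along the fingers, y is the line along which they close (so a half turn about z gives the same grasp; the last joint's range is limited). The gripper opens to 85 mm and grips with 20 to 120 N. Pads are 22 mm wide; open, the fingers measure 114 mm over their backs; the gripper's body (76 mm by 85 mm) begins 54 mm behind the grasp point. The pads swing forward as they close: fully open they stand 13 mm farther back than shut.
Start: joints at [-1.226, 0.241, 0.005, 1.335, 0, 1.571], TCP at [0.169, -0.471, 0.248] pointing down, gripper open.
Joint ranges: [-2.72, 2.72], [-1.05, 1.87], [-1.09, 1.28], [-1.99, 2.15], [-1.42, 1.44], [-3.14, 3.14]. Speed limits (rad/s): [2.79, 2.79, 3.14, 3.14, 3.14, 3.14].

## Interface

Orientations are given as a unit quaternion [x, y, z, w].
In Python, from workcell import get_obs, imaging, order gives the robot as it stands.
- The arm moves only by the tool apply_moves, never from a script. Its argument "targets" is a list that holds one entry, the list of rows, each a list of 5 numbers: the shift along the world's x, y, z in units of 40 mm (1.0 is 40 mm), then the turn about the world's z in degrees, then the gripper command: -1 is shut, 1 is fully open, values between are in proportion. In form: [[[dx, dy, dz, turn, fingers], ...]]. A call has 1 to 8 rows; each row shifts and turns the commanded pose from where the row before left it; what a row does not reach is not made up. A row lasts 1/12 s, in which the tool goes at most 41.7 mm and 7.16 degrees, less where a joint would pass 70% of its speed; a pose out of reach is approached as far as the arm can. A call is refused whole if a number of a shift passes 1 or a number of a turn 7.16, either way. A call with a gripper value outside its range is refused whole. The fingers move at their own pace and stop on an object; the grip force is fixed at half the most. Time passes only in rows, so rows that do not move let the fingers close. It gives the time, the measured TCP pose, the force, the opening and the grip force at its end, in the units of the state.
- get_obs(): the state, without advancing time (a new reading comes with each control period).
- imaging.camera(name): name is "scene" or "side" or "wrist"; returns (picture, depth): 384x512x3 uint8, blue, green, red; 384x512 float32, m along the optical axis (not along the pixel's ray), 0 where there is no reading.
- imaging.get_calibration(name): a dict with "camera_matrix" (3x3 intrinsics, pixels), "eye" and "rotation" of the camera in the world; the wrist camera has in their place "hand_eye" (4x4, takes a point from camera to tool coordinates, whose origin is the TCP and whose axes are the flange's). Camera axes: x right, y down, z forward; pixel columns grow to the right and rows downward; lengths in m; the calibration is good to about 2 mm. A picture is of the moment at which its call begins: read the wrist's pose just before it. get_calibration takes no time and is no camera call.
- order.job_done(): hands the job in; it is judged then, once.
The state is a dict: "clock": time; "joint_pos": joint angles; "joint_vel": joint speeds; "tau": joint torques, N m; "eef_pos": TCP position; "tool_rot": TCP orientation; "ft_force": force on the tool from outside, world axes, zero at the start; "ft_torque": the same for the moment, N m; "grip_width": finger opening in m; "grasp_force": force on a finger pad.
Only numpy, scipy, OpenCV 4.12 (cv2) and the standard library are available. Lean on these libraries where they do the work, as an engineer would, in place of code of your own. Each camera call takes 0.05 s, during which the arm holds its last target. There are 200 camera calls.

## Working session

There is one attempt and no reset: what is moved stays moved. The work goes in short steps, Python scripts to look and compute and a tool call to move; the robot and the scene stay as the last step left them, time stands still between calls to the robot, and variables do not carry over. Pictures are saved under pics/ and viewed, at most 10 in all, crops included, and the job is handed in when it is done.

Besides the shell and the picture viewer there is one more tool, called after "Request:" as a command line: name --argument value ..., lists and objects as JSON in quotes. apply_moves: Moves the arm, as the interface text tells. Its arguments: {"type":"object","properties":{"targets":{"type":"array","items":{"type":"array","items":{"type":"array","items":{"type":"number"}}}}},"required":["targets"]}

```bash
mkdir -p pics; cat > h.py <<'E'
import numpy as np, cv2
from workcell import get_obs, imaging, order
def cam(n):
    im,d=imaging.camera(n); c=imaging.get_calibration(n)
    return im,d,c
def pt(c,d,u,v,R=None,t=None):
    K=np.array(c["camera_matrix"]); z=d[v,u]
    return np.array(c["rotation"])@(z*np.linalg.solve(K,[u,v,1]))+np.array(c["eye"])
def cloud(c,d):
    K=np.array(c["camera_matrix"]); v,u=np.mgrid[:384,:512]
    p=np.stack([(u-K[0,2])/K[0,0]*d,(v-K[1,2])/K[1,1]*d,d],-1)
    return p@np.array(c["rotation"]).T+np.array(c["eye"])
E
python3 - <<'E'
from h import *
for n in("scene","side"):
    im,d,c=cam(n); np.savez(f"{n}.npz",im=im,d=d); print(n,np.round(c["eye"],3).tolist(),np.round(c["rotation"],3).tolist())
    cv2.imwrite(f"pics/{n}.png",cv2.resize(im,(768,576)))
o=get_obs();print({k:np.round(v,3).tolist() for k,v in o.items()})
E
```

```text
scene [0.037, 0.621, 0.783] [-0.461, 0.802, -0.332, 0.186]
side [0.217, 0.928, 0.763] [-0.237, 0.879, -0.399, 0.112]
{'clock': 0.1, 'joint_pos': [-1.226, 0.241, 0.004, 1.335, 0.0, 1.571], 'joint_vel': [0.0, -0.001, 0.004, -0.0, 0.002, 0.002], 'tau': [0.001, -37.314, 25.301, 0.011, -0.0, -0.0], 'eef_pos': [0.169, -0.47, 0.248], 'tool_rot': [0.985, 0.172, -0.0, -0.001], 'ft_force': [0.957, 0.822, 0.523], 'ft_torque': [0.057, 0.005, -0.028], 'grasp_force': 0.0, 'grip_width': 0.086}
```

View pics/scene.png

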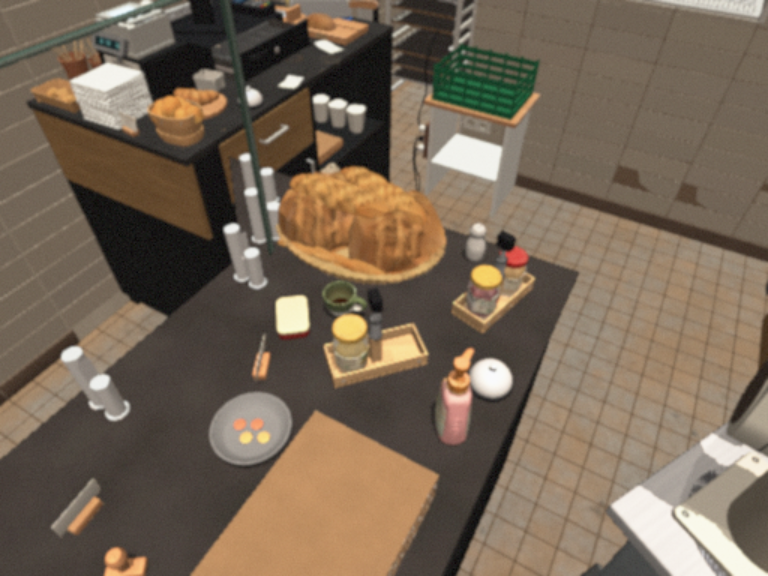

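View pics/side.png

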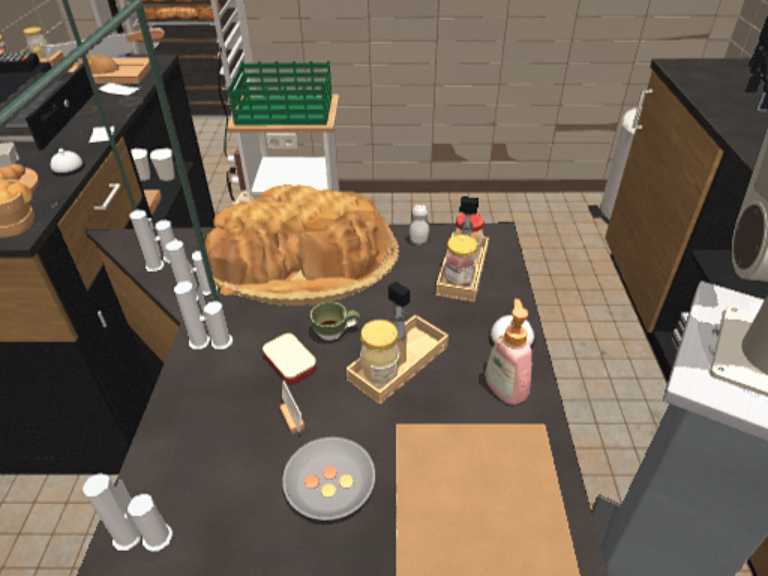

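The full carrier (yellow and red lids) is the far one: grip at about (469,204) in the enlarged side view and (507,241) in the scene view. The half carrier is nearer, with its grip at (399,294) in side. The shaker is beside the full carrier at (419,225).

```bash
cat > h.py <<'E'
import numpy as np, cv2
from scipy.spatial.transform import Rotation as Ro
from workcell import get_obs, imaging, order
def cloud(c,d):
    K=np.array(c["camera_matrix"]); v,u=np.mgrid[:384,:512]
    p=np.stack([(u-K[0,2])/K[0,0]*d,(v-K[1,2])/K[1,1]*d,d],-1)
    if "hand_eye" in c:
        return p
    return p@Ro.from_quat(c["rotation"]).as_matrix().T+np.array(c["eye"])
E
python3 - <<'E'
from h import *
for n,g in(("side",(469,204)),("scene",(507,241))):
    f=np.load(n+".npz"); P=cloud(imaging.get_calibration(n),f["d"])
    u,v=[int(a/1.5) for a in g]
    print(n,"grip",P[v-1:v+2,u-1:u+2].reshape(-1,3).mean(0).round(3))
    if n=="side":
        for a,b,l in((469,250,'x'),(463,243,'yellow lid'),(469,219,'red lid'),(419,225,'shaker'),(399,294,'halfgrip'),(380,330,'jar c lid'),(510,340,'soap'),(518,308,'soaptop'),(300,200,'bread'),(395,250,'bread edge'),(512,330,'white')):
            print(l,P[int(b/1.5),int(a/1.5)].round(3))
    # grip & rim regions near grip
    C=P[v-1:v+2,u-1:u+2].reshape(-1,3).mean(0)
    m=(np.hypot(P[...,0]-C[0],P[...,1]-C[1])<.03)&(P[...,2]>.138)&(f["im"].max(-1)<70)
    Q=P[m];print("grippts",len(Q),Q.min(0).round(3),Q.max(0).round(3))
    m=(np.hypot(P[...,0]-C[0],P[...,1]-C[1])<.13)&(P[...,2]>.01)&(P[...,2]<.034)
    im=f["im"].astype(int); m&=(im[...,2]-im[...,0]>40)
    Q=P[m]; r=cv2.minAreaRect(Q[:,:2].astype(np.float32)*1000);print(len(Q),r)
    cv2.imwrite(f"pics/{n}2.png",cv2.resize(f["im"][110:230,250:390],(700,600),interpolation=cv2.INTER_CUBIC))
E
```

```text
side grip [0.561 0.058 0.165]
x [0.535 0.102 0.101]
yellow lid [0.552 0.091 0.102]
red lid [0.562 0.049 0.127]
shaker [0.682 0.016 0.052]
halfgrip [0.546 0.34  0.169]
jar c lid [0.564 0.368 0.108]
soap [0.377 0.305 0.128]
soaptop [0.381 0.281 0.17 ]
bread [0.849 0.183 0.153]
bread edge [0.687 0.106 0.047]
white [0.38  0.294 0.135]
grippts 125 [0.546 0.037 0.143] [0.579 0.063 0.173]
339 ((563.326171875, 50.57771301269531), (76.17658233642578, 177.723388671875), 15.256622314453125)
scene grip [0.558 0.054 0.168]
grippts 113 [0.551 0.038 0.141] [0.578 0.061 0.173]
463 ((567.3031005859375, 49.73760986328125), (76.91445922851562, 173.48828125), 15.532666206359863)
```

View pics/side2.png

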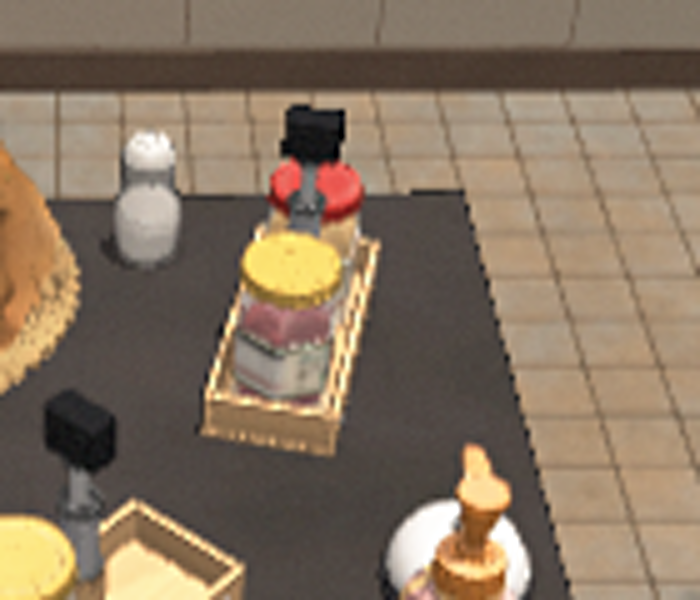

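The carrier stands at about (0.564, 0.050) with yaw about 15°. I'll grip across its y and move over it with a −5° turn.

Request:
apply_moves --targets '[[[0.3,0.4,0,0,1],[0.6,0.8,0.1,-1,1],[0.6,0.8,0.1,-1,1],[0.6,0.8,0.1,-1,1],[0.6,0.8,0.1,-1,1],[0.6,0.8,0,-1,1],[0.6,0.8,0,0,1],[0.6,0.8,0,0,1]]]'

```text
clock: 0.77
eef_pos: [0.3495, -0.2288, 0.2642]
tool_rot: [0.992, 0.128, -0.0, -0.0]
ft_force: [0.9, -0.0, -0.2]
grip_width: 0.0854
grasp_force: 0.0
```

Request:
apply_moves --targets '[[[0.6,0.8,0,0,1],[0.6,0.8,0,0,1],[0.6,0.8,0,0,1],[0.6,0.8,0,0,1],[0.6,0.8,0,0,1],[0.5,0.7,0,0,1],[0.4,0.5,0,0,1],[0,0,0,0,1]]]'

```text
clock: 1.43
eef_pos: [0.5073, -0.0188, 0.2633]
tool_rot: [0.991, 0.131, 0.0, -0.001]
ft_force: [-0.0, -0.6, -0.7]
grip_width: 0.0854
grasp_force: 0.0
```

```bash
python3 - <<'E'
from h import *
o=get_obs(); im,d=imaging.camera("wrist"); c=imaging.get_calibration("wrist")
np.savez("wrist.npz",im=im,d=d)
p=cloud(c,d); T=np.array(c["hand_eye"]); R=Ro.from_quat(o["tool_rot"]).as_matrix()
P=(p@T[:3,:3].T+T[:3,3])@R.T+np.array(o["eef_pos"])
print(o["clock"],o["eef_pos"],o["tool_rot"],o["joint_pos"],R[:,1],o["ft_force"])
m=(d>0)&(np.hypot(P[...,0]-.562,P[...,1]-.05)<.04)&(P[...,2]>.145)&(P[...,2]<.19)
Q=P[m];print(len(Q),Q.min(0),Q.max(0),np.median(Q[:,2]))
t=P[m&(P[...,2]>np.percentile(Q[:,2],60)-.004)];print(cv2.minAreaRect(t[:,:2].astype(np.float32)*1000))
cv2.imwrite("pics/w1.png",im)
E
```

```text
1.4333 [ 0.50727183 -0.01879512  0.26327158] [ 9.91353743e-01  1.31214396e-01  1.60741615e-04 -7.16555940e-04] [-3.78623064e-02  2.49852579e-01  5.60991037e-02  1.37696766e+00
  1.46680199e-03  2.84054260e+00] [ 0.26016    -0.96556454 -0.00137854] [-0.03406987 -0.56523643 -0.67030029]
1234 [0.5505659  0.03576018 0.14525947] [0.58408068 0.05976939 0.17147374] 0.1691068414938091
((567.4393920898438, 48.071922302246094), (31.547203063964844, 18.27545738220215), 15.239182472229004)
```

View pics/w1.png

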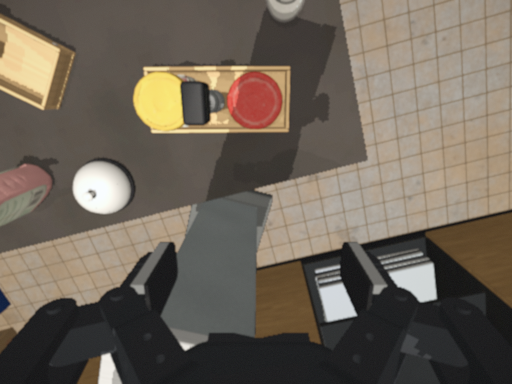

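Wrist view: the grip block is at pixel (196,102) between the yellow and red lids. In world that is (0.567, 0.048), top at 0.170, yaw 15.2°, and the tool is already aligned with it.

Request:
apply_moves --targets '[[[0.4,0.45,0,0,1],[0.5,0.55,0,0,1],[0.4,0.45,0,0,1],[0.2,0.22,0,0,1],[0,0,-0.4,0,1],[0,0,-0.4,0,1],[0,0,0,0,1],[0,0,0,0,1]]]'

```text
clock: 2.15
eef_pos: [0.5637, 0.0431, 0.2314]
tool_rot: [0.992, 0.128, -0.002, 0.0]
ft_force: [-0.6, 0.2, 1.0]
grip_width: 0.0857
grasp_force: 0.0
```

Request:
apply_moves --targets '[[[0.1,0.12,-0.3,0,1],[0,0,-0.5,0,1],[0,0,-0.5,0,1],[0,0,-0.4,0,1],[0,0,-0.2,0,1],[0,0,0,0,1],[0,0,0,0,1]]]'

```text
clock: 2.73
eef_pos: [0.5693, 0.049, 0.1567]
tool_rot: [0.992, 0.128, 0.0, -0.0]
ft_force: [0.8, -0.3, -0.4]
grip_width: 0.0852
grasp_force: 0.0
```

```bash
python3 - <<'E'
from h import *
o=get_obs(); print(o["eef_pos"],o["ft_force"]); im,d=imaging.camera("wrist"); c=imaging.get_calibration("wrist")
p=cloud(c,d); T=np.array(c["hand_eye"]); R=Ro.from_quat(o["tool_rot"]).as_matrix()
q=p@T[:3,:3].T+T[:3,3]
P=q@R.T+np.array(o["eef_pos"])
m=(d>0)&(np.hypot(P[...,0]-.567,P[...,1]-.048)<.024)&(P[...,2]>.163)&(P[...,2]<.18)
print(m.sum()); t=P[m]; print(cv2.minAreaRect(t[:,:2].astype(np.float32)*1000), np.median(t[:,2]))
cv2.imwrite("pics/w2.png",im)
E
```

```text
[0.56925481 0.04895248 0.15666258] [ 0.80393563 -0.29865831 -0.4012004 ]
2312
((567.6923217773438, 48.42455291748047), (32.09368133544922, 18.796287536621094), 15.839365005493164) 0.1691543197414646
```

View pics/w2.png

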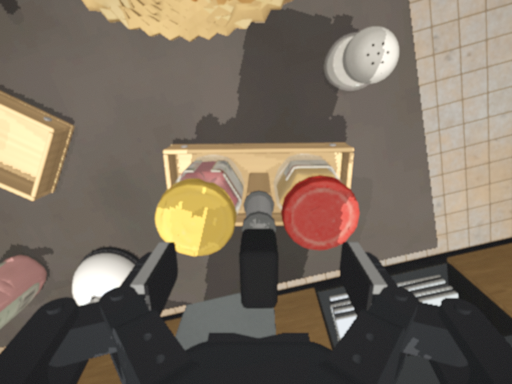

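Grip block sits centred between the open fingers, around pixel (260,265). Small correction, then close.

Request:
apply_moves --targets '[[[-0.04,-0.02,-0.06,0,1],[0,0,0,0,0],[0,0,0,0,-0.4],[0,0,0,0,-0.4],[0,0,0,0,-0.4],[0,0,0,0,-1],[0,0,0,0,-1],[0,0,0,0,-1]]]'

```text
clock: 3.45
eef_pos: [0.5675, 0.0483, 0.1542]
tool_rot: [0.992, 0.129, 0.0, -0.0]
ft_force: [-0.2, -0.4, 1.7]
grip_width: 0.0174
grasp_force: 58.8
```

Request:
apply_moves --targets '[[[0,0,0,0,-1],[0,0,0,0,-1],[0,0,0,0,-1],[0,0,0,0,-1]]]'

```text
clock: 3.78
eef_pos: [0.5675, 0.0484, 0.1542]
tool_rot: [0.992, 0.128, 0.0, -0.0]
ft_force: [-0.6, 0.4, 3.5]
grip_width: 0.017
grasp_force: 58.9
```

Request:
apply_moves --targets '[[[0,0,0.06,0,-1],[0,0,0.08,0,-1],[0,0,0.08,0,-1],[0,0,0.08,0,-1],[0,0,0.05,0,-1],[0,0,0.02,0,-1],[0,0,0,0,-1],[0,0,0,0,-1]]]'

```text
clock: 4.45
eef_pos: [0.5673, 0.0482, 0.1684]
tool_rot: [0.992, 0.128, -0.0, -0.0]
ft_force: [1.3, 0.7, -5.1]
grip_width: 0.0174
grasp_force: 58.4
```

```bash
python3 - <<'E'
from h import *
o=get_obs(); print(o["eef_pos"],o["ft_force"],o["ft_torque"],o["grip_width"])
im,d=imaging.camera("side"); P=cloud(imaging.get_calibration("side"),d)
m=(np.hypot(P[...,0]-.565,P[...,1]-.05)<.12)
i=im.astype(int); r=m&(P[...,2]>.01)&(P[...,2]<.034)&(i[...,2]-i[...,0]>40)
print(cv2.minAreaRect(P[r][:,:2].astype(np.float32)*1000),np.percentile(P[r][:,2],95))
f=np.load("side.npz");P0=cloud(imaging.get_calibration("side"),f["d"]);i=f["im"].astype(int);r=(np.hypot(P0[...,0]-.565,P0[...,1]-.05)<.12)&(P0[...,2]>.01)&(P0[...,2]<.034)&(i[...,2]-i[...,0]>40);print(np.percentile(P0[r][:,2],95))
cv2.imwrite("pics/s3.png",cv2.resize(im[110:200,260:360],(780,600),interpolation=cv2.INTER_CUBIC))
E
```

```text
[0.56727325 0.04823357 0.16844118] [ 1.33184789  0.70745247 -5.0782451 ] [ 0.23119342 -0.41069206  0.071187  ] 0.01740823056405288
((563.5033569335938, 49.947021484375), (75.88602447509766, 180.39512634277344), 15.084650993347168) 0.03137299297331527
0.03142269391436144
```

View pics/s3.png

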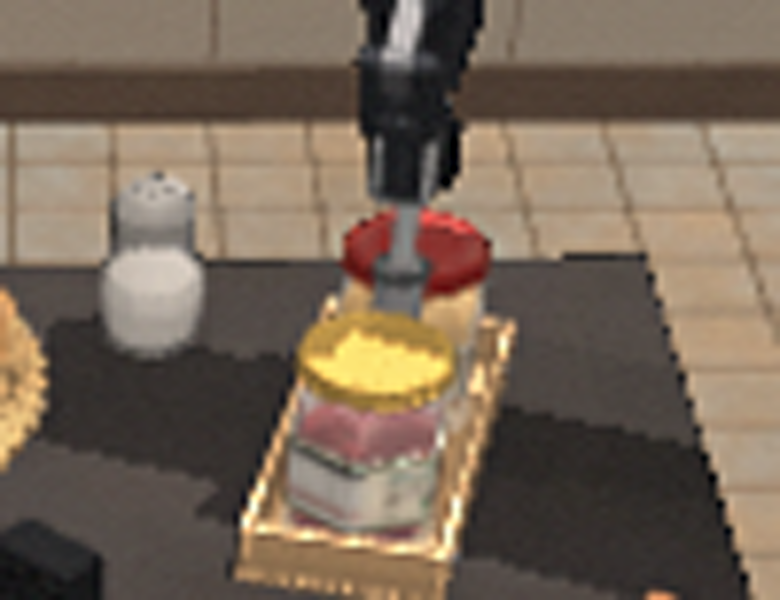

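The carrier is still standing and unmoved, and the stem is drawn out about 14 mm with the sleeve mouth at (402,268) in the crop. I'll add 1 mm and pause.

Request:
apply_moves --targets '[[[0,0,0.03,0,-1],[0,0,0,0,-1],[0,0,0,0,-1],[0,0,0,0,-1],[0,0,0,0,-1],[0,0,0,0,-1],[0,0,0,0,-1],[0,0,0,0,-1]]]'

```text
clock: 5.17
eef_pos: [0.5673, 0.0482, 0.1698]
tool_rot: [0.992, 0.128, -0.0, -0.0]
ft_force: [1.9, -0.4, -4.1]
grip_width: 0.0172
grasp_force: 58.4
```

Request:
apply_moves --targets '[[[0,0,0,0,-1],[0,0,0,0,-1],[0,0,0,0,-1],[0,0,0,0,-1],[0,0,0,0,-1],[0,0,0,0,-1]]]'

```text
clock: 5.67
eef_pos: [0.5674, 0.0482, 0.1699]
tool_rot: [0.992, 0.128, -0.0, -0.0]
ft_force: [1.3, 0.1, -4.1]
grip_width: 0.0174
grasp_force: 58.5
```

Request:
apply_moves --targets '[[[0,0,0.05,0,-1],[0,0,0.08,0,-1],[0,0,0.08,0,-1],[0,0,0.08,0,-1],[0,0,0.08,0,-1],[0,0,0.08,0,-1],[0,0,0.1,0,-1],[0,0,0.1,0,-1]]]'

```text
clock: 6.33
eef_pos: [0.567, 0.0482, 0.1959]
tool_rot: [0.992, 0.128, -0.001, 0.0]
ft_force: [-0.5, -0.2, -7.5]
grip_width: 0.0175
grasp_force: 58.6
```

Request:
apply_moves --targets '[[[0,0,0.12,0,-1],[0,0,0.15,0,-1],[0,0,0.15,0,-1],[0,0,0.15,0,-1],[0,0,0.15,0,-1],[0,0,0.15,0,-1],[0,0,0.15,0,-1],[0,0,0.15,0,-1]]]'

```text
clock: 7.0
eef_pos: [0.5674, 0.0483, 0.2434]
tool_rot: [0.992, 0.128, 0.0, -0.0]
ft_force: [-0.7, -0.2, -7.7]
grip_width: 0.0173
grasp_force: 58.6
```

Request:
apply_moves --targets '[[[0,0,0.15,0,-1],[0,0,0.15,0,-1],[0,0,0.15,0,-1],[0,0,0.15,0,-1],[0,0,0.1,0,-1],[0,0,0.06,0,-1],[0,0,0.03,0,-1],[0,0,0,0,-1]]]'

```text
clock: 7.67
eef_pos: [0.5675, 0.0482, 0.2745]
tool_rot: [0.992, 0.128, 0.0, 0.0]
ft_force: [0.6, 1.0, -7.5]
grip_width: 0.017
grasp_force: 58.6
```

Request:
apply_moves --targets '[[[0,0,0,0,-1],[0,0,0,0,-1],[0,0,0,0,-1],[0,0,0,0,-1],[0,0,0,0,-1],[0,0,0,0,-1],[0,0,0,0,-1],[0,0,0,0,-1]]]'

```text
clock: 8.33
eef_pos: [0.5674, 0.0482, 0.2743]
tool_rot: [0.992, 0.128, -0.0, 0.0]
ft_force: [-0.5, 0.2, -7.7]
grip_width: 0.0172
grasp_force: 58.6
```

```bash
python3 - <<'E'
from h import *
o=get_obs(); print(o["eef_pos"],o["ft_force"],o["ft_torque"],o["grip_width"])
im,d=imaging.camera("side"); P=cloud(imaging.get_calibration("side"),d); i=im.astype(int)
r=(np.hypot(P[...,0]-.565,P[...,1]-.05)<.12)&(P[...,2]>.04)&(i[...,2]-i[...,0]>40)
Q=P[r]; print(len(Q),np.percentile(Q[:,2],[1,10,50,90]))
a=np.deg2rad(15.2); X=Q-[.5675,.048,0]; X=X@np.array([[np.cos(a),-np.sin(a),0],[np.sin(a),np.cos(a),0],[0,0,1]])
# rim: topmost wood points along long wall at x=-38
w=X[(abs(X[:,0]+.036)<.006)]; 
for y0 in np.arange(-.08,.09,.02):
    s=w[abs(w[:,1]-y0)<.01]
    if len(s): print(round(y0,2),len(s),s[:,2].min().round(4),s[:,2].max().round(4))
cv2.imwrite("pics/s4.png",cv2.resize(im[80:200,250:390],(700,600),interpolation=cv2.INTER_CUBIC))
E
```

```text
[0.5674068  0.04823676 0.27428722] [-0.49710722  0.23503878 -7.65614095] [ 0.04583855 -0.04489173  0.01267595] 0.01716608669470057
1123 [0.09215838 0.09683265 0.16028018 0.19122187]
-0.08 24 0.094 0.1208
-0.06 17 0.0935 0.1362
-0.04 23 0.0922 0.1842
-0.02 15 0.0939 0.1224
0.0 14 0.0911 0.1202
0.02 17 0.0931 0.1216
0.04 23 0.092 0.1893
0.06 10 0.0928 0.1221
0.08 45 0.0911 0.1225
```

View pics/s4.png

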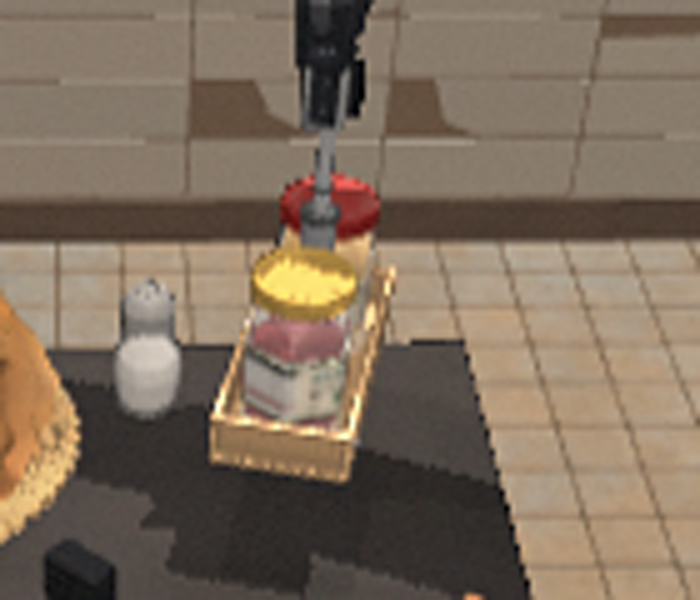

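The carrier hangs level with both jars in their pockets. The underside is about 91 mm up and the gauge reads about 29 mm. A short settle, then hand in.

Request:
apply_moves --targets '[[[0,0,0,0,-1],[0,0,0,0,-1],[0,0,0,0,-1],[0,0,0,0,-1],[0,0,0,0,-1],[0,0,0,0,-1],[0,0,0,0,-1],[0,0,0,0,-1]]]'

```text
clock: 9.05
eef_pos: [0.5674, 0.0482, 0.2743]
tool_rot: [0.992, 0.128, -0.0, 0.0]
ft_force: [-0.2, 0.5, -8.2]
grip_width: 0.0171
grasp_force: 58.6
```

```bash
python3 -c "
from workcell import order; print(order.job_done())"
```

```text
the job is handed in; nothing more can be done
None
```

I handed the job in at about 9 s on the robot's clock, with the full carrier hanging level from its handle, both jars in it, its underside about 9 cm above the counter and the gauge at about 29 mm, after pausing for over a second at about 15 mm with the carrier still standing; no verdict came back.

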